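# Mesh a splined coupling into an axle-disconnect unit and hold it down

## Task

Take the orange-headed splined coupling from the parts tray, turn it until its teeth mesh with the splined hub on top of the drive unit, and slide it straight down, fully home, until its flange sits flush on the hub. A spring inside the hub pushes it back up, so keep pressing: finish while still gripping the coupling and holding it down. Leave the bearing, the black plug, the loose orange connector and the jar where they stand.

Things in the scene. Friction and masses are not known exactly. Their poses are not given: they have to be found in the camera images.
- coupling: Splined coupling, 82 mm tall, 0.3 kg, upright in one of the tray's three places (which varies). Origin: centre of its underside, z up its axis. Six outward steel teeth 36 mm long, tip radius 19 mm, 6.5 mm wide (lowest 3 mm: 5 mm), core radius 13 mm, one along +x, then every 60 degrees. Flange radius 29 mm at 36 to 42 mm height, with a red dot at the +x tooth. All six mesh positions are equal.
- coupling_head (a point): Middle of the coupling's orange hexagonal head, 62 mm above its underside: the place to grip from above. The head is 40 mm tall (42 to 82 mm above the underside), 34 mm across flats; its six flats face the same directions as the six teeth, one along +x. Axes as the coupling's.
- hub_mouth (a point): Centre of the mouth of the upright hub, at its top face, 97 mm above the table; axes turn with the hub, z up. Steel sleeve, outer radius 27, bore radius 21 mm, six inward teeth 5.6 mm wide reaching in to radius 14.7 mm, starting at the top face. A gap between teeth lies along +x (red dot on the rim), others every 60 degrees; the coupling's teeth enter the gaps with about 1.5 mm play.
- seat_top (a point): Top of the brass spring seat on the hub's axis, 26 mm below the mouth at rest. The coupling goes 36 mm into the hub until its flange rests on the hub's top face, so it pushes the seat down 10 mm. The hub itself turns only stiffly (about 0.7 N m).
- seat (a joint): Travel of the brass spring seat inside the hub: 0 at rest (its top 26 mm below the hub's mouth), growing downwards in m, 0.010 when the coupling is fully home, at most 0.012. It resists with about 7 N at first and 13 N when the coupling is home, and lifts the coupling again if it is let go.
- unit: Axle-disconnect unit, fixed to the bench: aluminium housing 190 x 160 x 55 mm (x, y, z), two thin steel feet out to 148 mm at -x; the hub rises from its middle inside a collar of 36 mm radius, 80 mm high; an orange socket cover 30 x 75 mm, top at 81 mm, is centred 72 mm from the hub axis towards +x. Origin: under the hub axis, at table height.
- tray: Low open blue tray, fixed, 120 x 320 x 18 mm (x, y, z), walls and floor 4 mm; origin at the centre of its underside. Its three places are in its middle and 95 mm either side along its y axis; things stand on the floor, 4 mm up.
- bearing: Steel bearing ring standing in the tray, 52 mm outside diameter, 30 mm high; origin at the centre of its underside. Bystander.
- plug: Black stepped round plug standing in the tray, 48 mm diameter, 62 mm high; origin at the centre of its underside. Bystander.
- connector: Loose orange cable connector lying on the bench beyond the work, about 105 x 46 x 41 mm; origin at the underside, below the larger block. Bystander.
- jar: Glass jar with a steel lid on the bench beyond the work, 60 mm diameter, 85 mm high; origin at the centre of its underside. Bystander.
Things that resemble listed ones, but are neither listed nor needed, are in the scene too. Leave any green or yellow look-alike of the coupling alone.

How it is judged:
On the way, in this order (a step that is already met when the one before it is completed fails the run):
1. the coupling is lifted out of the tray in the gripper (height (world z) of coupling above 0.03 m and contact force between the fingers and coupling above 1 N), for 0.2 s.
2. the coupling's teeth have entered the hub by more than 8 mm (z of coupling in the frame of hub_mouth below -0.008 m and horizontal distance between coupling and hub_mouth below 0.004 m and (angle between the x axis of coupling and the x axis of hub_mouth, either way round below 0.2 rad or angle between the x axis of coupling and the x axis of hub_mouth, either way round between 0.847 and 1.247 rad)), for 0.1 s.
At the end, for the whole second after the job is handed in: Coupling meshed in the hub: upright within 3.4 deg, within 4 mm of its axis, at least 34 mm deep (flange within 2 mm of the hub), seat pressed over 8 mm, still gripped (over 3 N), all at rest, each bystander within 20 mm of its start (z of coupling in the frame of hub_mouth between -0.039 and -0.034 m and horizontal distance between coupling and hub_mouth below 0.004 m and angle between coupling's own z axis and vertical below 0.06 rad and (angle between the x axis of coupling and the x axis of hub_mouth, either way round below 0.2 rad or angle between the x axis of coupling and the x axis of hub_mouth, either way round between 0.847 and 1.247 rad) and value of joint seat above 0.008 m and contact force between the fingers and coupling above 3 N and linear speed of coupling below 0.02 m/s and distance of each of bearing, plug, connector, jar from where it was at the start of the episode below 0.02 m); the arm keeps its last pose, push and grip.
It fails at once if a bystander is pushed more than 30 mm away or tipped over (distance of any of bearing, plug, connector, jar from where it was at the start of the episode above 0.03 m or angle between any of bearing, plug, connector, jar's own z axis and vertical above 0.5 rad).
It also fails if it takes over 43 s, if anything falls off the work surface, if the arm or the gripper's body presses on something with over 40 N, if the wrist force passes 120 N, or if a joint passes its speed limit or range.

## Robot

A 6-joint arm with a two-finger parallel gripper is mounted at the origin on the work surface. World frame = base frame: x ahead of the robot, y to its left, z up, the work surface at z = 0. Lengths are in m, angles in rad, forces in N, time in s.
With the tool pointing down it reaches from about 0.3 to 0.775 m from the base axis. Payload 14.6 kg.
Tool frame: the origin (TCP) lies between the finger pads; the fingertips stand ctrl.tip_extent ahead of it and the grasp point (between the pads) lies 3 mm ahead of it (ctrl.tip_extent is the distance from the TCP to the fingertips, in m); z points along the fingers, y is the line along which they close (so a half turn about z gives the same grasp; the last joint's range is limited). The gripper opens to 94 mm and grips with 3 to 60 N. Pads are 16 mm wide; open, the fingers measure 119 mm over their backs; the gripper's body (75 mm by 177 mm) begins 78 mm behind the grasp point.
Start: joints at [-1.229, 0.3, 1.521, -0, 1.321, -0.067], TCP at [0.219, -0.505, 0.227] pointing down, gripper open.
Joint ranges: [-3.03, 3.03], [-0.79, 2.21], [0.23, 2.52], [-1.04, 4.18], [0, 3.07], [-2.55, 2.55]. Speed limits (rad/s): [2.22, 2.22, 2.57, 3.14, 3.14, 3.14].

## Interface

Orientations are given as [roll, pitch, yaw] about the fixed x, y, z axes, in that order (R = Rz(yaw) Ry(pitch) Rx(roll)).
In Python, from station import ctrl, eyes gives the robot as it stands. The module is installed in compiled form; this text tells all that it offers.
- The arm moves only by the tool run_rows, called after ">>>" as name([rows], argument=value, ...), one row to a line, values as JSON. Schema: {"type":"object","properties":{"steps":{"type":"array","items":{"type":"object","properties":{"x":{"type":"number"},"y":{"type":"number"},"z":{"type":"number"},"rx":{"type":"number"},"ry":{"type":"number"},"rz":{"type":"number"}},"additionalProperties":false},"minItems":1,"maxItems":10},"jaw":{"type":"number"},"squeeze":{"type":"number"},"only":{"type":"string"},"quiet":{"type":"boolean"},"lines":{"type":"string"}},"required":["steps"],"additionalProperties":false}. steps is a list of rows, 1 to 10 of them, each an object with the fields x, y, z (the shift in fractions of the full range, 1 being 1000 mm), rx, ry, rz (a rotation vector in fractions of the full range, 1 being pi/2 rad); a field left out counts as zero; each row shifts and turns the commanded pose from where the row before left it, along the tool's axes as they then stand; what a row does not reach is not made up. A row lasts 1/10 s, in which the tool goes at most 0.05 m and 0.15 rad, less where a joint would pass 70% of its speed; a pose out of reach is approached as far as the arm can. jaw is the finger opening in m, set as the call begins (left out keeps the last). The fingers move at their own pace and stop on an object; squeeze is the grip in N (left out, the last holds). Time passes only in rows, so rows that do not move let the fingers close. The tool returns the time, the measured TCP pose, the force, the opening and the grip force at its end. only (a regular expression) keeps the lines of the reply that match it, lines (a string "A,B") keeps lines A to B, and quiet returns only ok. A shift or turn number past 1, either way, is cut back to 1. Input that does not fit is refused with a message, and nothing moves.
- ctrl.get_obs(): the state, without advancing time (a new reading comes with each control period).
- eyes.camera(name): name is "scene" or "top" or "wrist"; returns a dict with "pixels" (384x512x3 uint8, blue, green, red), "fx", "fy", "cx", "cy" (pixels), "extrinsics" (4x4, takes a point from camera to world coordinates). Camera axes: x right, y up, looking along -z (the intrinsics and any distortion apply to the point x, -y, -z); pixel columns grow to the right and rows downward; lengths in m; the calibration is good to about 2 mm. A picture is of the moment at which its call begins. There is no depth.
- ctrl.hand_in(): hands the job in; it is judged then, once.
The state is a dict: "time_s": time; "qpos": joint angles; "joint_vel": joint speeds; "tau": joint torques, N m; "ee_pos": TCP position; "eef_rot": TCP orientation; "force": force on the tool from outside, world axes, zero at the start; "moment": the same for the moment, N m; "grip_width": finger opening in m; "grip_force": force on a finger pad.
Only numpy, scipy, OpenCV 4.12 (cv2) and the standard library are available. Lean on these libraries where they do the work, as an engineer would, in place of code of your own. Each camera call takes 0.05 s, during which the arm holds its last target. There are 200 camera calls.

## Working session

There is one attempt and no reset: what is moved stays moved. The work goes in short steps, Python scripts to look and compute and a tool call to move; the robot and the scene stay as the last step left them, time stands still between calls to the robot, and variables do not carry over. Pictures are saved under pics/ and viewed, at most 10 in all, crops included, and the job is handed in when it is done.

```bash
mkdir -p pics; cat > h.py <<'E'
import numpy as np, cv2, json
from station import ctrl, eyes
def snap(n,f):
    c=eyes.camera(n); cv2.imwrite(f'pics/{f}.png',c['pixels'])
    np.savez(f'pics/{f}.npz',E=c['extrinsics'],K=[c['fx'],c['fy'],c['cx'],c['cy']],**{k:c[k] for k in c if k in('dist','distortion')})
    return c
def ray(f,u,v,z):
    d=np.load(f'pics/{f}.npz');E=d['E'];fx,fy,cx,cy=d['K']
    r=E[:3,:3]@np.array([(u-cx)/fx,-(v-cy)/fy,-1]);o=E[:3,3]
    return o+r*(z-o[2])/r[2]
def proj(f,p):
    d=np.load(f'pics/{f}.npz');E=d['E'];fx,fy,cx,cy=d['K']
    q=E[:3,:3].T@(np.asarray(p)-E[:3,3]); return cx+fx*q[0]/-q[2], cy-fy*q[1]/-q[2]
E
python3 - <<'E'
from h import *
a=snap('scene','s0');b=snap('top','t0');print([k for k in a])
for f in('s0','t0'):
    d=np.load(f'pics/{f}.npz');print(d['E'].round(3),d['K'])
o=ctrl.get_obs();print(o);print(ctrl.tip_extent)
E
```

```text
['pixels', 'fx', 'fy', 'cx', 'cy', 'extrinsics']
[[-0.374 -0.521  0.767  1.223]
 [ 0.927 -0.219  0.303  0.305]
 [ 0.01   0.825  0.565  0.607]
 [ 0.     0.     0.     1.   ]] [364.58898402 364.58898402 251.52096983 192.11355195]
[[ 0.004  0.995 -0.105  0.454]
 [-1.     0.004  0.002  0.031]
 [ 0.002  0.105  0.995  0.927]
 [ 0.     0.     0.     1.   ]] [400.37801661 400.37801661 256.1938413  191.1305539 ]
{'time_s': 0.1, 'qpos': array([-1.22863896e+00,  3.00428257e-01,  1.52154906e+00, -2.68950805e-05,
        1.32069940e+00, -6.65918465e-02]), 'joint_vel': array([ 9.41441471e-04, -6.93056146e-04, -1.50386433e-03, -3.70763833e-05,
       -7.08244259e-04, -2.17597473e-06]), 'tau': array([ 1.60557080e-03, -5.32649982e+01, -3.53286660e+01,  7.09466077e-02,
        2.35075015e-02, -6.89853550e-05]), 'ee_pos': array([ 0.21852368, -0.50447936,  0.22692336]), 'eef_rot': array([-3.14050926e+00, -4.61431125e-05,  4.08755855e-01]), 'force': array([-0.80221621,  0.2717553 , -0.02993947]), 'moment': array([ 0.04298546, -0.01491087,  0.01434883]), 'grip_force': 0.0, 'grip_width': 0.09407686010643433}
0.022
```

View pics/t0.png

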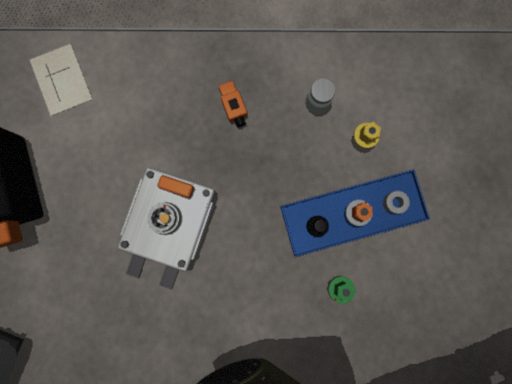

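View pics/s0.png

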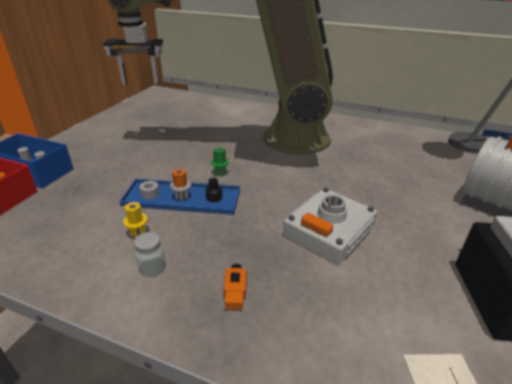

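Top view: three coupling look-alikes are visible: orange in the tray at (362,212), yellow on the bench at (368,134), green at (342,289). The orange one fits, because of its head colour and because it stands in the tray. The hub is at (164,217). Next, an enlarged crop to confirm.

```bash
python3 - <<'E'
from h import *
im=cv2.imread('pics/t0.png')
f=lambda x,y:cv2.resize(im[y-25:y+25,x-25:x+25],(400,400),interpolation=cv2.INTER_CUBIC)
cv2.imwrite('pics/c0.png',np.hstack([f(360,211),f(164,217)]))
print('head top',ray('t0',363,212,.086),'flange',ray('t0',358,213,.046),'hub',ray('t0',164,217,.097))
print('bearing',ray('t0',398,202,.034),'plug',ray('t0',317,226,.066))
E
```

```text
head top [ 0.49899303 -0.19501034  0.086     ] flange [ 0.49890268 -0.19469596  0.046     ] hub [0.48632604 0.22022095 0.097     ]
bearing [ 0.52450732 -0.287885    0.034     ] plug [ 0.46964789 -0.10102452  0.066     ]
```

View pics/c0.png

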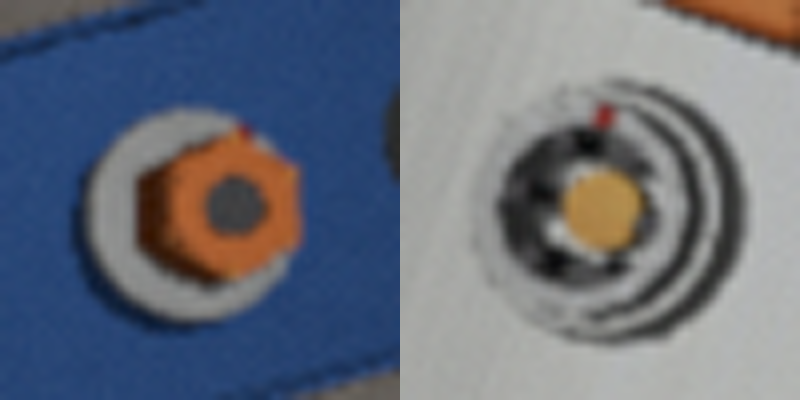

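The crop confirms the orange coupling with a red dot: flange centre about (358.7,212.9), dot at about (365.6,202.5), so a tooth yaw of about -33°. The hub mouth centre is about (161.5,217.6) with its dot at (164.5,206.4), so a yaw of about -15°. Next I'll check where the wrist camera sits before moving.

```bash
python3 - <<'E'
from h import *
snap('wrist','w0'); d=np.load('pics/w0.npz');E=d['E'];o=ctrl.get_obs()
from scipy.spatial.transform import Rotation as R
T=R.from_euler('xyz',o['eef_rot']).as_matrix()
print('cam in tool',(T.T@(E[:3,3]-o['ee_pos'])).round(4));print((T.T@E[:3,:3]).round(3),d['K'])
w=ray('t0',161.5,217.6,.097);print('hub',w,'dot',ray('t0',164.5,206.4,.097))
print('flange',ray('t0',358.75,212.9,.046),'headtop',ray('t0',364.6,211.9,.086))
t=w-o['ee_pos'];print(T.T@t, T.T@(ray('t0',358.75,212.9,.046)-o['ee_pos']))
E
```

```text
cam in tool [ 0.0687  0.0005 -0.1574]
[[ 0.001  0.972  0.237]
 [ 1.    -0.001 -0.001]
 [-0.001  0.237 -0.972]] [294.71980029 294.71980029 257.67892575 193.11003325]
hub [0.48506481 0.22535619 0.097     ] dot [0.50829647 0.21980259 0.097     ]
flange [ 0.49912967 -0.19635256  0.046     ] headtop [ 0.49921733 -0.19837994  0.086     ]
[ 0.53463413 -0.56369066  0.13055136] [ 0.37991988 -0.17108884  0.18119129]
```

>>> run_rows([
  {"x":0.0297, "y":-0.0313},
  {"x":0.0297, "y":-0.0313},
  {"x":0.0297, "y":-0.0313},
  {"x":0.0297, "y":-0.0313},
  {"x":0.0297, "y":-0.0313},
  {"x":0.0297, "y":-0.0313},
  {"x":0.0297, "y":-0.0313},
  {"x":0.0297, "y":-0.0313},
  {"x":0.0297, "y":-0.0313},
])

```text
time_s: 1.05
ee_pos: [0.352, -0.1383, 0.2275]
eef_rot: [3.141, -0.0, 0.408]
force: [0.4, 0.0, -0.5]
grip_width: 0.0945
grip_force: 0.0
```

>>> run_rows([
  {"x":0.0297, "y":-0.0313},
  {"x":0.0297, "y":-0.0313},
  {"x":0.0297, "y":-0.0313},
  {"x":0.0297, "y":-0.0313},
  {"x":0.0297, "y":-0.0313},
  {"x":0.0297, "y":-0.0313},
  {"x":0.0297, "y":-0.0313},
  {"x":0.0297, "y":-0.0313},
  {"x":0.0297, "y":-0.0313},
  {},
])

```text
time_s: 2.05
ee_pos: [0.4856, 0.2283, 0.2265]
eef_rot: [-3.141, 0.001, 0.412]
force: [-0.1, -0.7, 0.2]
grip_width: 0.0937
grip_force: 0.0
```

```bash
python3 - <<'E'
from h import *
im=snap('wrist','w1')['pixels']
u,v=proj('w1',[.485,.2254,.097]);print(u,v);u,v=int(u),int(v)
cv2.imwrite('pics/w1c.png',cv2.resize(im[v-60:v+60,u-75:u+75],(750,600),interpolation=cv2.INTER_CUBIC));print(u-75,v-60)
E
```

```text
259.23550706336187 193.37446094823406
184 133
```

View pics/w1c.png

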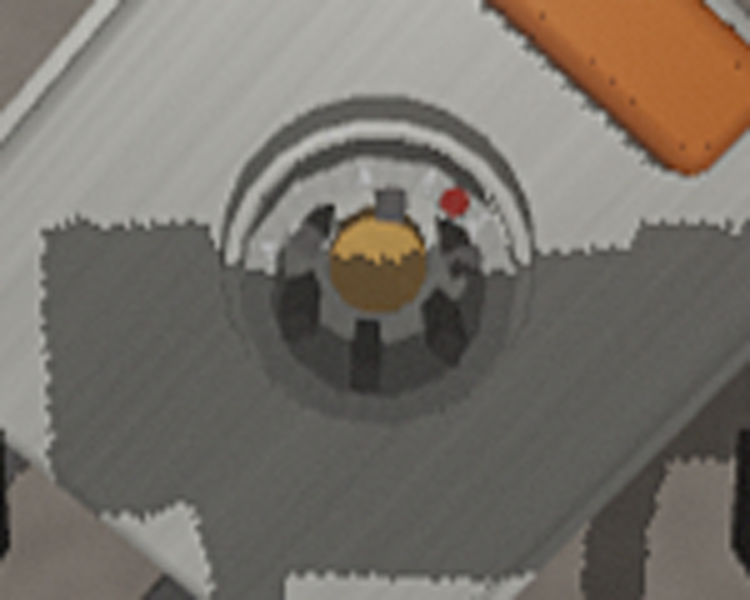

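Crop: hub mouth rim centred about (381,291), which is full-image (260.2,191.2). The dot is at (455,201), which is (275,173.2), with dark gaps around the bore. I'll overlay the projected model to refine it.

```bash
cat >> h.py <<'E'
def overlay(f,c,yaw,out,u0,v0,w,h,s,kind='hub'):
    im=cv2.imread(f'pics/{f}.png');im=cv2.resize(im[v0:v0+h,u0:u0+w],None,fx=s,fy=s,interpolation=cv2.INTER_CUBIC)
    def poly(P,col): cv2.polylines(im,[np.int32([[(a-u0+.5)*s,(b-v0+.5)*s] for a,b in (proj(f,p) for p in P)])],True,col,1)
    cir=lambda r,z,n=72,ph=0:[[c[0]+r*np.cos(t+ph),c[1]+r*np.sin(t+ph),z] for t in np.arange(n)*2*np.pi/n]
    if kind=='hub':
        poly(cir(.027,c[2]),(0,255,0));poly(cir(.036,.08),(255,0,255))
        P=[]
        for k in range(6):
            b=yaw+k*np.pi/3; g=np.pi/6
            h1=np.arcsin(.0028/.0147);h2=np.arcsin(.0028/.021)
            P+=[(.021,b-g+h2),(.021,b),(.021,b+g-h2),(.0147,b+g-h1),(.0147,b+g+h1)]
        poly([[c[0]+r*np.cos(t),c[1]+r*np.sin(t),c[2]] for r,t in P],(0,0,255))
        dd=.024
    else:
        poly(cir(.029,c[2]+.042),(0,255,0));poly(cir(.017/np.cos(np.pi/6),c[2]+.082,6,yaw+np.pi/6),(255,255,0));dd=.029;c=[c[0],c[1],c[2]+.042]
    poly([[c[0]+dd*np.cos(yaw),c[1]+dd*np.sin(yaw),c[2]]]*2,(255,0,0))
    cv2.imwrite(f'pics/{out}.png',im)
E
python3 - <<'E'
from h import *
c=ray('w1',260.2-.5,191.2-.5,.097);d=ray('w1',274.5,172.7,.097);y=np.arctan2(*(d-c)[1::-1]);print(c,d,np.hypot(*(d-c)[:2]),y)
overlay('w1',c,y,'w1o',205,145,110,90,6)
E
```

```text
[0.48770765 0.22608275 0.097     ] [0.51023782 0.22006347 0.097     ] 0.023320377184505928 -0.2610677110974685
```

View pics/w1o.png

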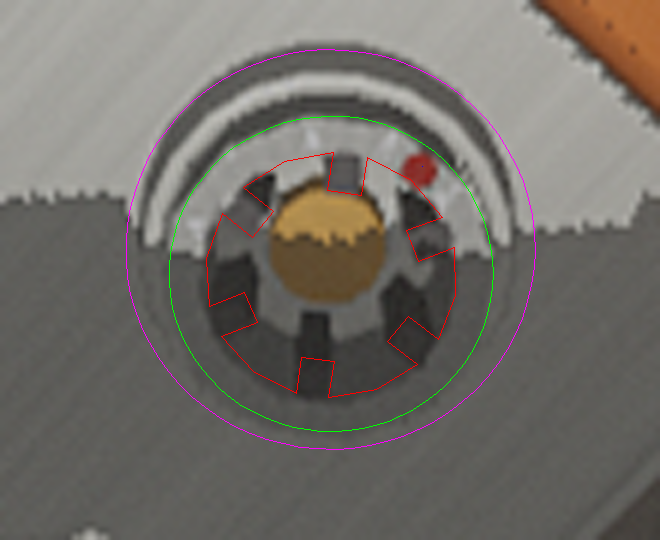

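The model overlay matches the hub teeth (the darker grey blocks) and the dot within about 0.5 mm, at yaw -0.261. Next I turn to the insertion yaw of 1.31 and measure again, so the wrist-camera bias cancels against the grasp.

The rows are not in the units I measure in: turns go in shares of pi/2 rad. I convert before sending: -0.15 rad / 1.5708 = -0.0955.

>>> run_rows([
  {"rz":-0.0955},
  {"rz":-0.0955},
  {"rz":-0.0955},
  {"rz":-0.0955},
  {"rz":-0.0955},
  {"rz":-0.0955},
  {},
])

```text
time_s: 2.8
ee_pos: [0.485, 0.2238, 0.2275]
eef_rot: [-3.142, 0.0, 1.31]
force: [-0.1, -0.3, -0.1]
grip_width: 0.0943
grip_force: 0.0
```

```bash
python3 - <<'E'
from h import *
snap('wrist','w2')
overlay('w2',[.4877,.2261,.097],-.261,'w2o',205,145,110,90,6)
E
```

```text
(no output)
```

View pics/w2o.png

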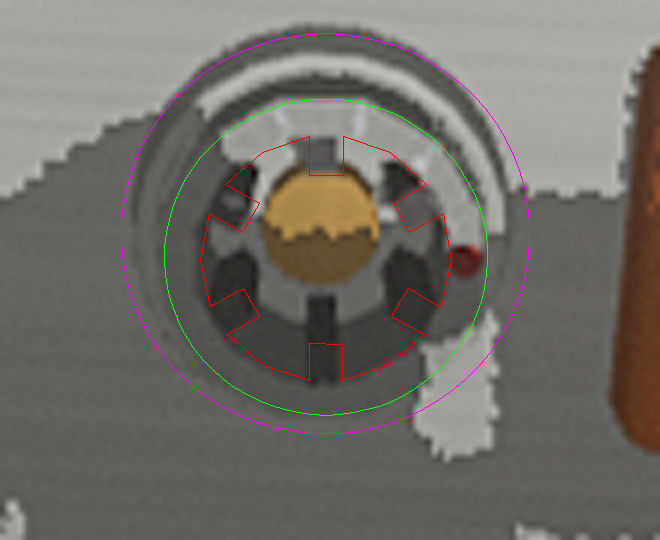

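>>> run_rows([
  {"x":-0.0402, "y":0.0122},
  {"x":-0.0402, "y":0.0122},
  {"x":-0.0402, "y":0.0122},
  {"x":-0.0402, "y":0.0122},
  {"x":-0.0402, "y":0.0122},
  {"x":-0.0402, "y":0.0122},
  {"x":-0.0402, "y":0.0122},
  {"x":-0.0402, "y":0.0122},
  {"x":-0.0402, "y":0.0122},
  {"x":-0.0402, "y":0.0122},
], quiet=true)

```text
ok
```

>>> run_rows([
  {"rz":0.0688},
  {"rz":0.0688},
  {"rz":0.0688},
  {},
  {},
])

```text
time_s: 4.35
ee_pos: [0.4987, -0.1952, 0.2275]
eef_rot: [-3.142, 0.0, 0.985]
force: [0.3, -0.1, 0.5]
grip_width: 0.0939
grip_force: 0.0
```

```bash
python3 - <<'E'
from h import *
snap('wrist','w3')
overlay('w3',[.499,-.196,.004],-.585,'w3o',195,125,130,100,6,'c')
E
```

```text
(no output)
```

View pics/w3o.png

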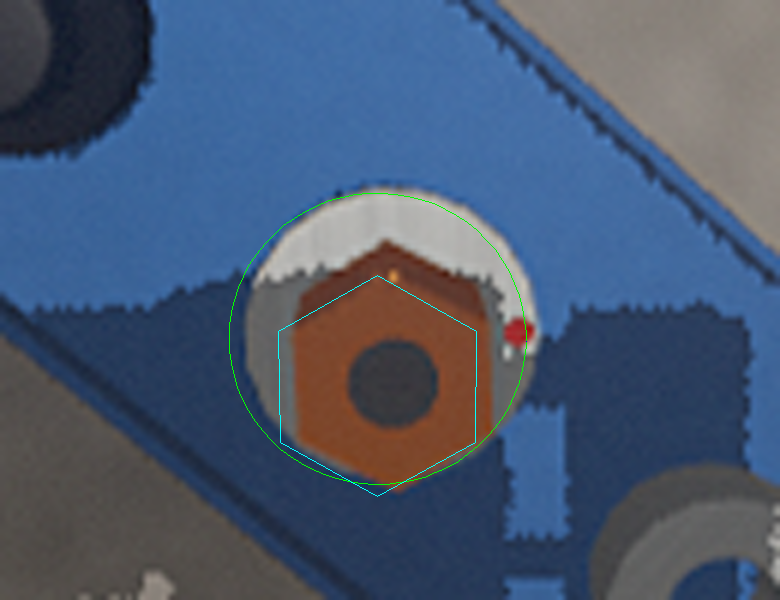

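The orange hexagon, grey flange and red dot sit about 2.5 px right and 0.8 px above the model, so the coupling is at (0.5016,-0.1966), yaw about -0.55. Descending to grip.

Scaled: -0.035 rad / 1.5708 = -0.0223.

>>> run_rows([
  {"x":0.0004, "y":0.0032, "rz":-0.0223},
  {"z":0.045},
  {"z":0.045},
  {"z":0.045},
  {"z":0.0115},
  {"z":0.01},
  {},
  {},
])

```text
time_s: 5.2
ee_pos: [0.5027, -0.1969, 0.0727]
eef_rot: [3.139, -0.0, 1.02]
force: [-0.1, -0.3, 0.7]
grip_width: 0.094
grip_force: 0.0
```

>>> run_rows([
  {},
  {},
  {},
  {},
  {},
  {},
  {},
  {},
], jaw=0.02, squeeze=40)

```text
time_s: 6.0
ee_pos: [0.5017, -0.1965, 0.0709]
eef_rot: [-3.141, -0.0, 1.02]
force: [0.3, -0.6, 0.2]
grip_width: 0.0338
grip_force: 40.3
```

>>> run_rows([
  {"z":-0.02},
  {"z":-0.04},
  {"z":-0.04},
  {"z":-0.04},
  {"z":-0.02},
  {},
])

```text
time_s: 6.6
ee_pos: [0.5025, -0.1968, 0.2333]
eef_rot: [3.137, -0.0, 1.02]
force: [0.1, -0.6, -4.0]
grip_width: 0.0341
grip_force: 39.9
```

>>> run_rows([
  {"x":0.0352, "y":-0.0234},
  {"x":0.0352, "y":-0.0234},
  {"x":0.0352, "y":-0.0234},
  {"x":0.0352, "y":-0.0234},
  {"x":0.0352, "y":-0.0234},
  {"x":0.0352, "y":-0.0234},
  {"x":0.0352, "y":-0.0234},
  {"x":0.0352, "y":-0.0234},
  {"x":0.0352, "y":-0.0234},
  {"x":0.0352, "y":-0.0234},
], quiet=true)

```text
ok
```

>>> run_rows([
  {"rz":-0.0618},
  {"rz":-0.0618},
  {"rz":-0.0611},
  {},
  {},
])

```text
time_s: 8.1
ee_pos: [0.4864, 0.2257, 0.2296]
eef_rot: [-3.14, 0.001, 1.307]
force: [0.6, 0.1, -3.7]
grip_width: 0.0341
grip_force: 39.9
```

```bash
python3 - <<'E'
from h import *
o=ctrl.get_obs();print(o['ee_pos'],o['force'],o['moment'])
snap('wrist','w4')
overlay('w4',[.487,.2261,o['ee_pos'][2]-.067],o['eef_rot'][2]-np.pi/2,'w4o',185,100,150,120,5,'c')
E
```

```text
[0.48640981 0.22570759 0.2295962 ] [ 0.55507627  0.10967454 -3.70742343] [-0.01498161 -0.08638106 -0.01532193]
```

View pics/w4o.png

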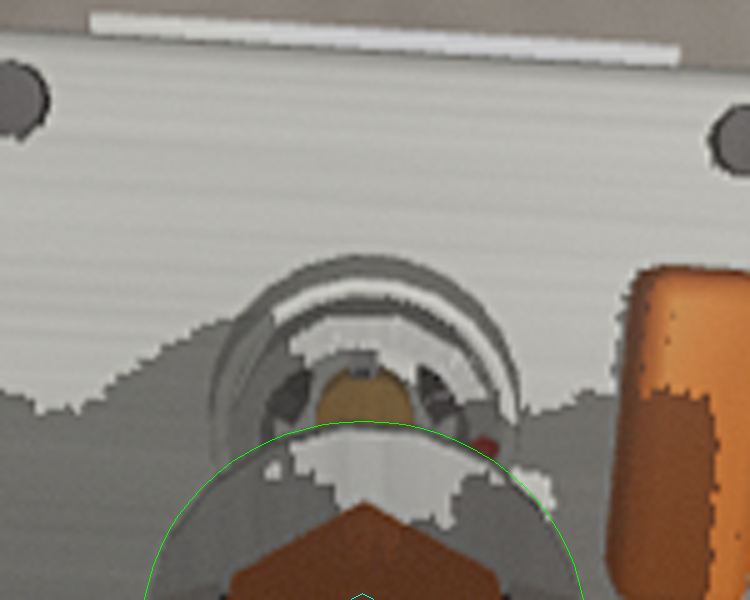

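The coupling in hand sits over the hub: the hexagon apex (364,503), hub tooth (362,365) and seat (364,400) line up. Descending to just above the mouth, then slowly in.

>>> run_rows([
  {"z":0.028},
  {"z":0.028},
  {},
  {},
  {},
], squeeze=55)

```text
time_s: 8.65
ee_pos: [0.4874, 0.2261, 0.1765]
eef_rot: [3.14, -0.001, 1.309]
force: [-0.6, 0.1, -3.5]
grip_width: 0.0337
grip_force: 54.9
```

>>> run_rows([
  {"z":0.003},
  {"z":0.003},
  {"z":0.003},
  {"z":0.002},
  {"z":0.002},
  {"z":0.001},
  {},
  {},
])

```text
time_s: 9.45
ee_pos: [0.4867, 0.2259, 0.161]
eef_rot: [-3.142, -0.0, 1.31]
force: [0.5, -0.1, -3.6]
grip_width: 0.034
grip_force: 54.9
```

No contact force at about 3 mm in; continuing.

>>> run_rows([
  {"z":0.002},
  {"z":0.002},
  {"z":0.002},
  {"z":0.002},
  {},
  {},
])

```text
time_s: 10.05
ee_pos: [0.4867, 0.2259, 0.1529]
eef_rot: [-3.142, 0.0, 1.31]
force: [-0.8, 0.2, -3.5]
grip_width: 0.0337
grip_force: 54.9
```

```bash
python3 -c "
from h import *;o=ctrl.get_obs();print(o['moment'])"
```

```text
[-0.06493001 -0.04240279  0.05356928]
```

>>> run_rows([
  {"z":0.003},
  {"z":0.003},
  {"z":0.003},
  {"z":0.003},
  {"z":0.002},
  {},
  {},
])

```text
time_s: 10.75
ee_pos: [0.4868, 0.2259, 0.139]
eef_rot: [3.142, -0.0, 1.31]
force: [-0.3, 0.3, -3.8]
grip_width: 0.0337
grip_force: 54.9
```

>>> run_rows([
  {"z":0.002},
  {"z":0.002},
  {"z":0.002},
  {"z":0.001},
  {"z":0.001},
  {"z":0.001},
  {},
  {},
])

```text
time_s: 11.55
ee_pos: [0.487, 0.226, 0.1306]
eef_rot: [3.141, -0.001, 1.31]
force: [-2.5, -0.5, 7.5]
grip_width: 0.0337
grip_force: 55.0
```

>>> run_rows([
  {"z":0.001},
  {"z":0.001},
  {"z":0.001},
  {},
  {},
])

```text
time_s: 12.05
ee_pos: [0.487, 0.2261, 0.1279]
eef_rot: [3.141, -0.001, 1.31]
force: [-4.9, -1.8, 10.8]
grip_width: 0.0338
grip_force: 55.0
```

>>> run_rows([
  {"z":0.001},
  {},
  {},
])

```text
time_s: 12.35
ee_pos: [0.487, 0.2261, 0.1278]
eef_rot: [3.14, -0.001, 1.31]
force: [-9.5, -2.9, 21.4]
grip_width: 0.0335
grip_force: 55.0
```

>>> run_rows([
  {},
  {},
  {},
  {},
  {},
])

```text
time_s: 12.85
ee_pos: [0.487, 0.2261, 0.1279]
eef_rot: [3.14, -0.001, 1.31]
force: [-8.9, -2.4, 20.9]
grip_width: 0.0336
grip_force: 55.0
```

```bash
python3 - <<'E'
from h import *
im=snap('scene','s9')['pixels'];cv2.imwrite('pics/s9c.png',cv2.resize(im[140:270,260:400],(700,600),interpolation=cv2.INTER_CUBIC))
E
```

```text
(no output)
```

View pics/s9c.png

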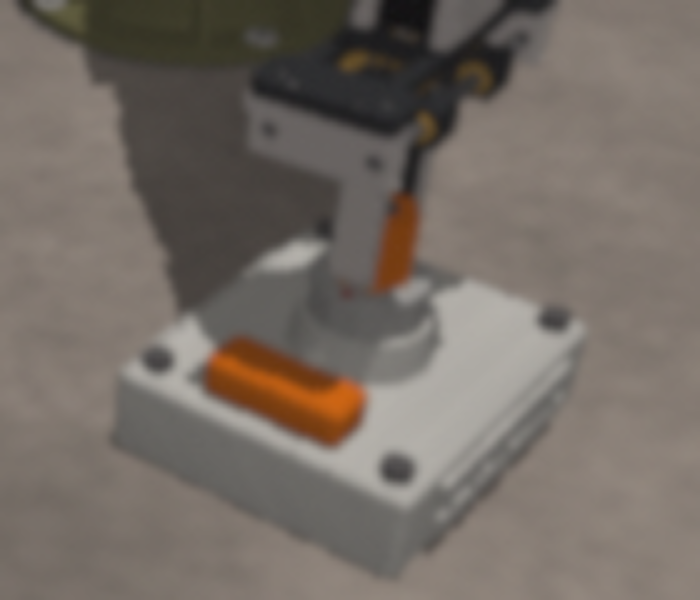

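The flange sits on the hub with no gap at about (370,300), the head is still gripped, and the push is steady at about 21 N. Handing in.

```bash
python3 -c "
from station import ctrl;print(ctrl.hand_in())"
```

```text
the job is handed in; nothing more can be done
None
```

The orange coupling is meshed in the hub and pressed fully home, still gripped at 55 N with a steady push of about 21 N; I handed it in at about 13 s of the 43 s allowed, and the hand-in printed no verdict.

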